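# Snap the stop clip onto the tape bar

## Task

Take the larger of the two sprung clips and push it straight down over the bare part of the tape bar's wooden rod, between the roll of tape and the disc at the end, until its arms snap under the rod. Leave it there, fully home and standing upright on top of the rod so that the roll cannot slide off, and leave the smaller clip where it is.

Things in the scene. Friction and masses are not known exactly. Their poses are not given: they have to be found in the camera images.
- large_clip: Larger clip: grey ribbed grip block on two steel spring arms, standing mouth down, 27 (x) x 30 (y) x 61 mm high, about 65 g. Origin: centre of its underside; z up; y runs along the rod it grips; the arms lie at -x and +x. The block, 26 mm wide in x, spans z 29 to 61 mm: pinch it there across x, clear of the arms, which must spread.
- large_clip_bore (a point): Centre of the round space between the larger clip's arms, 19 mm above its origin, axes as the clip's. With the clip home it lies on the rod's axis (within 1 mm), the rod against the block's underside, gripped by the arms. First touch comes about 20 mm above home; pushing on takes up to about 12 N, most at 14 mm, then the arms snap under the rod.
- small_clip: Smaller clip, same shape at 0.7 times the size (19 x 21 x 43 mm high), for a thinner rod; not wanted. Origin: centre of its underside; z up.
- bare_mid (a point): On the axis of the tape bar's fixed wooden rod (20 mm diameter), middle of its bare stretch, 115 mm above the table. y runs level along the rod towards roll and upright, z up. Bare 70 mm either side: then at +y a 104 mm roll of tape (top 26 mm above the axis) and, 112 mm off, a 140 mm high upright; at -y an end disc 30 mm across. Foot board 90 x 220 mm, 14 mm thick.
Things that resemble listed ones, but are neither listed nor needed, are in the scene too. What is shaped like the large_clip but pink or red is not meant.

How it is judged:
At the end, for the whole second after the job is handed in: The larger clip is home on the rod: bore within 4 mm of the rod axis sideways and in height, within 55 mm of the bare stretch's middle along the rod, aligned within 0.2 rad, upright within 0.35 rad, at rest (under 0.02 m/s). The smaller clip is within 30 mm of where it stood (x of large_clip_bore in the frame of bare_mid between -0.004 and 0.004 m and z of large_clip_bore in the frame of bare_mid between -0.004 and 0.004 m and y of large_clip_bore in the frame of bare_mid between -0.055 and 0.055 m and angle between the y axis of large_clip and the y axis of bare_mid, either way round below 0.2 rad and angle between large_clip's own z axis and vertical below 0.35 rad and linear speed of large_clip below 0.02 m/s and distance of small_clip from where it was at the start of the episode below 0.03 m); the robot touches nothing.
It fails at once if the smaller clip is moved away (50 mm or more) (distance of small_clip from where it was at the start of the episode above 0.05 m).
It also fails if it takes over 35 s, if anything falls off the work surface, if the arm or the gripper's body presses on something with over 40 N, if the wrist force passes 120 N, or if a joint passes its speed limit or range.

## Robot

A 6-joint arm with a two-finger parallel gripper is mounted at the origin on a cart in front of the work surface, level with it; the furniture and walls round the work are solid. World frame = base frame: x ahead of the robot, y to its left, z up, the work surface at z = 0. Lengths are in m, angles in rad, forces in N, time in s.
With the tool pointing down it reaches from about 0.375 to 0.9 m from the base axis. Payload 3.1 kg.
Tool frame: the origin (TCP) lies between the finger pads; the fingertips stand 8 mm ahead of it and the grasp point (between the pads) lies 11 mm behind it; z points along the fingers, y is the line along which they close (so a half turn about z gives the same grasp; the last joint's range is limited). The gripper opens to 87 mm and grips with 3 to 60 N. Pads are 19 mm wide; open, the fingers measure 117 mm over their backs; the gripper's body (75 mm by 190 mm) begins 51 mm behind the grasp point.
Start: joints at [1.038, 0.527, 1.433, -0, 1.181, -0.178], TCP at [0.216, 0.586, 0.231] pointing down, gripper open.
Joint ranges: [-3.08, 3.08], [-0.75, 2.2], [0.22, 2.44], [-1.43, 4.57], [0, 2.65], [-2.85, 2.85]. Speed limits (rad/s): [2.79, 2.79, 3.14, 3.14, 3.14, 3.14].

## Interface

Orientations are given as a unit quaternion [x, y, z, w].
In Python, from rig import robot, vision, job gives the robot as it stands.
- The arm moves only by the shell command python3 -m handwheel 'ROWS' [OPENING] [FORCE]. ROWS is JSON, a list of rows, each a list of 4 numbers: the shift along the tool's x, y, z as a fraction of full scale, then the turn about the tool's z as a fraction of full scale. A call has 1 to 20 rows; each row is the pose to reach, as a shift and turn from the pose commanded when the call began, along the tool's axes at that moment, turning the shorter way round; what a row does not reach only later rows make up. Full scale, the value 1, is 300 mm for a shift and 2 pi rad for a turn. A row lasts 1/12 s, in which the tool goes at most 41.7 mm and 7.16 degrees, less where a joint would pass 70% of its speed; a pose out of reach is approached as far as the arm can. A call with a number of a shift or a turn outside -1 to 1 is refused whole. A call with a gripper value outside its range is refused whole. OPENING is the opening in per cent of the stroke, from 0 (shut) to 100 (fully open), set as the call begins (- or left out, the last holds). The fingers move at their own pace and stop on an object; FORCE is the grip in N (left out, the last holds). Time passes only in rows, so rows that repeat a pose let the fingers close. It gives the time, the measured TCP pose, the force, the opening and the grip force at its end, in the units of the state.
- robot.get_obs(): the state, without advancing time (a new reading comes with each control period).
- vision.camera(name): name is "scene" or "top"; returns a dict with "frame" (420x560x3 uint8, red, green, blue), "K" (3x3 intrinsics, pixels), "k1" (the pictures are not rectified: a ray, as slopes to the right and down, at radius r is drawn at 1 + k1 r^2 times it, then the intrinsics apply), "cam_to_world" (4x4, takes a point from camera to world coordinates). Camera axes: x right, y down, z forward; pixel columns grow to the right and rows downward; lengths in m; the calibration is good to about 2 mm. A picture is of the moment at which its call begins. There is no depth.
- job.hand_in(): hands the job in; it is judged then, once.
Trained networks look in the newest picture that a camera, given by its name, has taken for a name from the list of things; names that differ only in an ending like _2 or _b are one class to them, and where a whole thing is asked for, a point or a joint stands for the part that bears it (a point fixed in the world has none). Each returns a list of dicts, best first, with "conf" (0 to 1); they miss things now and then, are a little off and sometimes report something else, mostly with a low value. They report only what shows in the picture. A call takes as long as a camera call. They do not tell look-alikes from the thing itself.
- vision.look_for(camera, label): "point" ([row, column] in pixels, amid what is visible of it).
- vision.outline_of(camera, label): "mask" (420x560 bool, what is visible of it) and "point" ([row, column] in pixels, amid what is visible of it).
The state is a dict: "time": time; "q": joint angles; "joint_velocities": joint speeds; "joint_torque": joint torques, N m; "position": TCP position; "tool_rot": TCP orientation; "ft_force": force on the tool from outside, world axes, zero at the start; "moment": the same for the moment, N m; "grip_width": finger opening in m; "grip_force": force on a finger pad.
Only numpy, scipy, OpenCV 4.12 (cv2) and the standard library are available. Lean on these libraries where they do the work, as an engineer would, in place of code of your own. Each camera call takes 0.05 s, during which the arm holds its last target. There are 200 camera calls.

## Working session

There is one attempt and no reset: what is moved stays moved. The work goes in short steps, Python scripts to look and compute and a shell command to move; the robot and the scene stay as the last step left them, time stands still between calls to the robot, and variables do not carry over. Pictures are saved under pics/ and viewed, at most 10 in all, crops included, and the job is handed in when it is done.

```bash
mkdir -p pics
python3 - <<'E'
from rig import robot, vision, job
import cv2,numpy as np
for c in("scene","top"):
    r=vision.camera(c); cv2.imwrite(f"pics/{c}0.png",r["frame"][:,:,::-1])
    print(c,np.round(r["K"],1).tolist(),r["k1"],np.round(r["cam_to_world"],3).tolist())
    for l in("large_clip","small_clip","bare_mid"):
        try: print(l,[(np.round(d["point"]).tolist(),round(d["conf"],2)) for d in vision.look_for(c,l)])
        except Exception as e: print(l,e)
o=robot.get_obs();print(o["time"],o["position"],o["tool_rot"],o["grip_width"])
E
```

```text
scene [[540.0, 0.0, 273.8], [0.0, 540.0, 210.3], [0.0, 0.0, 1.0]] 0.013552877174909128 [[0.835, -0.379, 0.398, 0.132], [-0.55, -0.576, 0.605, -0.751], [-0.001, -0.724, -0.689, 0.676], [0.0, 0.0, 0.0, 1.0]]
large_clip [([257.0, 181.0], 0.95), ([257.0, 240.0], 0.91), ([294.0, 255.0], 0.79)]
small_clip [([304.0, 306.0], 0.6)]
bare_mid [([165.0, 271.0], 0.83)]
top [[464.1, 0.0, 287.5], [0.0, 464.1, 203.2], [0.0, 0.0, 1.0]] -0.12771538157904924 [[-0.024, -0.987, 0.161, 0.329], [-1.0, 0.024, 0.0, -0.232], [-0.004, -0.161, -0.987, 0.951], [0.0, 0.0, 0.0, 1.0]]
large_clip [([242.0, 296.0], 0.69), ([277.0, 269.0], 0.68), ([252.0, 336.0], 0.54)]
small_clip [([223.0, 360.0], 0.48)]
bare_mid [([167.0, 223.0], 0.6)]
0.4 [0.21647449 0.58621356 0.23042878] [ 1.75991067e-01  9.84391756e-01 -1.11648060e-04 -4.66504869e-05] 0.08706363405847657
```

Run:
```python
import cv2,numpy as np
a=cv2.imread("pics/scene0.png");b=cv2.imread("pics/top0.png")
cv2.imwrite("pics/crop.png",cv2.resize(a[100:350,120:360],None,fx=2.4,fy=2.4,interpolation=2))
```

```text
(no output)
```

View pics/scene0.png

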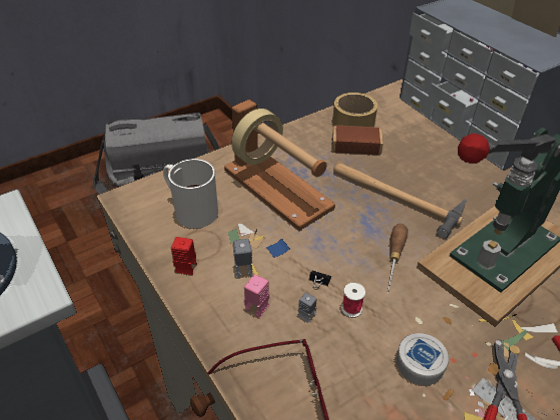

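View pics/top0.png

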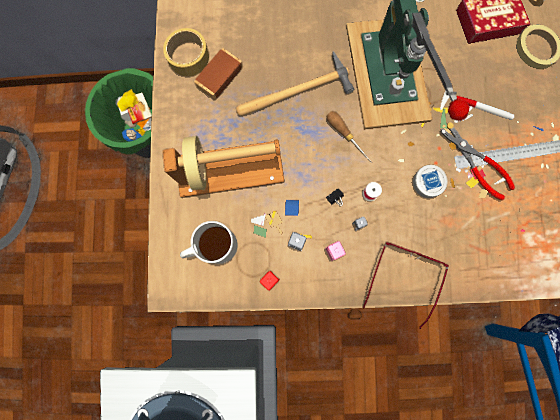

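View pics/crop.png

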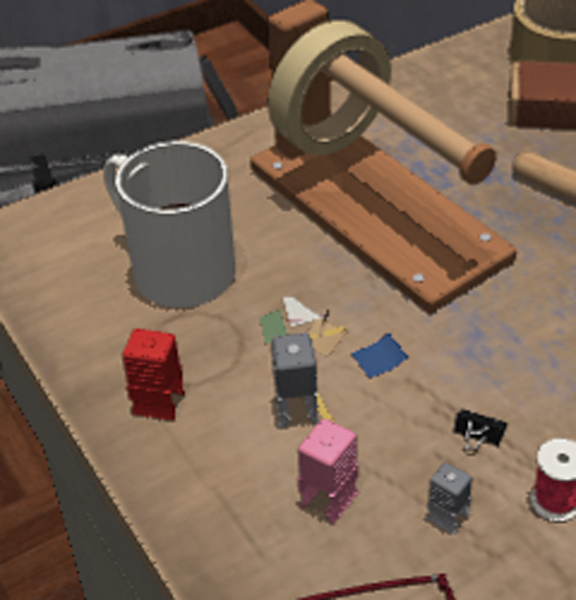

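Candidates (scene px row,col): red block (257,181), grey large clip (257,240), pink block (294,255) and grey small clip (304,306). I choose the grey one at (257,240), top px (242,296): it is the larger of the two grey ones, with steel arms, and the crop confirms this. The tape bar's rod runs in the top view from the roll at (160,195) to the disc at (147,278).

```bash
cat > h.py <<'E'
import numpy as np,cv2
from rig import robot,vision,job
def proj(c,P):
    T=np.linalg.inv(c["cam_to_world"]); p=np.atleast_2d(P)@T[:3,:3].T+T[:3,3]; s=p[:,:2]/p[:,2:]
    s=s*(1+c["k1"]*(s**2).sum(1,keepdims=True)); K=c["K"]; return np.c_[K[0,0]*s[:,0]+K[0,2],K[1,1]*s[:,1]+K[1,2]]
def plane(c,uv,z):
    from scipy.optimize import fsolve
    return fsolve(lambda a:proj(c,[a[0],a[1],z])[0]-uv,[.5,0])
def rect(c,cx,cy,z,half=.13,res=.0005):   # rows: +x up, cols: +y left
    n=int(2*half/res); i=np.arange(n)*res-half
    X,Y=np.meshgrid(cx-i,cy-i,indexing="ij")
    m=proj(c,np.c_[X.ravel(),Y.ravel(),np.full(X.size,z)]).astype(np.float32).reshape(n,n,2)
    return cv2.remap(c["frame"],m[...,0],m[...,1],cv2.INTER_CUBIC)
E
python3 - <<'E'
from h import *
from scipy.optimize import minimize
C={c:vision.camera(c) for c in("scene","top")}
near={"scene":(257,240),"top":(242,296)}
M={}
for c in C:
    L=vision.outline_of(c,"large_clip"); d=min(L,key=lambda d:np.hypot(*(np.array(d["point"])-near[c])))
    M[c]=d["mask"].astype(np.uint8); print(c,d["point"],d["conf"],M[c].sum())
def sil(c,p):
    x,y,t=p; R=np.array([[np.cos(t),-np.sin(t)],[np.sin(t),np.cos(t)]])
    B=np.array([[i*.0130,j*.015,z] for i in(-1,1) for j in(-1,1) for z in(0,.061)]); B[:,:2]=B[:,:2]@R.T+[x,y]
    h=cv2.convexHull(((proj(C[c],B))*16).astype(np.int32)); m=np.zeros((420,560),np.uint8); cv2.fillConvexPoly(m,h,1,cv2.LINE_8,4); return m
def cost(p): return -sum((sil(c,p)&M[c]).sum()/(sil(c,p)|M[c]).sum() for c in C)
p0=plane(C["top"],np.array(near["top"][::-1]),.04); print(p0)
R=[]
for t in np.arange(-1.5,1.6,.2):
    r=minimize(cost,[*p0,t],method="Nelder-Mead",options=dict(initial_simplex=[[*p0,t],[p0[0]+.01,p0[1],t],[p0[0],p0[1]+.01,t],[*p0,t+.15]])); R.append((r.fun,*r.x))
for r in sorted(R)[:5]: print(np.round(r,4))
b=sorted(R)[0]
q=plane(C["top"],np.array([223,151.]),.115);print("bar",q, plane(C["scene"],np.array([288,147.]),.115))
A=[rect(C[c],q[0],q[1],.115) for c in("top","scene")]
Z=[cv2.resize(rect(C[c],b[1],b[2],.061,.04,.0002),(400,400)) for c in("top","scene")]
out=np.vstack([np.hstack([cv2.resize(a,(300,300)) for a in A]),np.hstack([cv2.resize(a,(300,300)) for a in Z])])
cv2.imwrite("pics/rect.png",out[:,:,::-1])
for n in("top","scene"):
    # rod endpoints of disc and bare_mid mask, if any
    print(n,[(np.round(d["point"],1),round(d["conf"],2)) for d in vision.look_for(n,"bare_mid")])
E
```

```text
scene [257.3, 242.0] 0.96 624
top [239.3, 296.9] 0.76 257
[ 0.39977205 -0.24643908]
[-1.7404  0.402  -0.2483 -0.4161]
[-1.7388  0.4023 -0.2486 -0.3907]
[-1.7346  0.4022 -0.2483 -0.4103]
[-1.732   0.4023 -0.2483 -0.419 ]
[-1.7292  0.402  -0.2485 -0.3767]
bar [ 0.5668215  -0.11348573] [ 0.56303236 -0.14021546]
top [(array([166.7, 222.3]), 0.81)]
scene [(array([169.3, 270.1]), 0.65)]
```

View pics/rect.png

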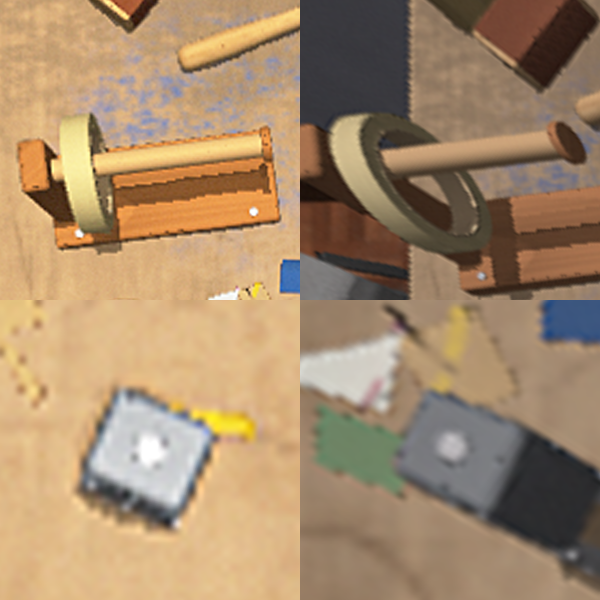

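The rectified crops show the grey clip clearly, with its arms to either side along the short axis and yaw about -0.42. The rod runs from (100,162) to (262,147) in the top patch, which puts its middle near (0.563,-0.140) with yaw about 0.1. I'm starting the approach.

```bash
python3 -m handwheel '[[-1,-0.64,0,0.13],[-1,-0.64,0,0.26],[-1,-0.64,0,0.26],[-1,-0.64,0,0.26],[-1,-0.64,0,0.26],[-1,-0.64,0,0.26],[-1,-0.64,0,0.26],[-1,-0.64,0,0.26],[-1,-0.64,0,0.26],[-1,-0.64,0,0.26],[-1,-0.64,0,0.26],[-1,-0.64,0,0.26],[-1,-0.64,0,0.26],[-1,-0.64,0,0.26],[-1,-0.64,0,0.26]]' 100
cat >> h.py <<'E'
from scipy.spatial.transform import Rotation as Ro
def go(x,y,z,yaw):  # print rows' fractions for target TCP, yaw of tool y (mod pi)
    o=robot.get_obs(); R=Ro.from_quat(o["tool_rot"]).as_matrix(); d=np.array([x,y,z])-o["position"]
    cur=np.arctan2(R[1,1],R[0,1]); t=(cur-yaw+np.pi/2)%np.pi-np.pi/2
    print("t",o["time"],"pos",np.round(o["position"],4),"yaw",round(cur,3),"tilt",np.round(R[:,2],3),"frac",np.round(R.T@d/.3,4),"turn",round(t/2/np.pi,4),"rows",np.linalg.norm(d)/.0417,"q",np.round(o["q"],2),"F",o["ft_force"])
E
python3 - <<'E'
from h import *
go(.402,-.248,.13,-.42)
# refine rod: edges of wood band in the rectified plane, both cameras
for c in("top","scene"):
    r=vision.camera(c); I=rect(r,.563,-.14,.115,.07,.0005); g=cv2.GaussianBlur(cv2.cvtColor(I,cv2.COLOR_RGB2GRAY),(0,0),2).astype(float)
    G=cv2.Sobel(g,cv2.CV_64F,0,1,ksize=3); n=len(I); U=[]
    for k in range(40,n-40,4):
        # best pair of edges 20 mm apart (40 px), near expected axis
        e=n/2-(k-n/2)*.11; rows=np.arange(int(e-14),int(e+15)); best=None
        for w in(38,40,42,44):
            s=abs(G[rows-w//2,k])+abs(G[rows+w//2,k]); m=s.argmax()
            if best is None or s[m]>best[0]: best=(s[m],rows[m],w)
        U.append((k,best[1],best[2]))
    U=np.array(U); f=np.polyfit(U[:,0],U[:,1],1); res=U[:,1]-np.polyval(f,U[:,0]); ok=abs(res)<4; f=np.polyfit(U[ok,0],U[ok,1],1)
    print(c,"x at mid",.563-(np.polyval(f,n/2)*.0005-.07),"yaw",-f[0],"w",np.median(U[:,2]),"sd",res[ok].std(),ok.mean())
E
```

```text
time: 1.95
position: [0.4314, 0.3022, 0.2307]
tool_rot: [0.837, 0.547, 0.0, 0.0]
ft_force: [-0.5, 0.3, -0.5]
grip_width: 0.0868
grip_force: 0.0
t 1.95 pos [0.4314 0.3022 0.2307] yaw -0.414 tilt [ 0.  0. -1.] frac [-1.7186  0.6478  0.3354] turn 0.001 rows 13.432089637898615 q [ 0.4   0.4   1.68 -0.    1.07  0.81] F [-0.52895878  0.32729436 -0.50634994]
top x at mid 0.5617014856454527 yaw 0.11864752727029354 w 42.0 sd 0.9465437234788278 0.8
scene x at mid 0.5665007518796992 yaw 0.10244360902255668 w 38.0 sd 1.0029081710204772 0.4
```

```bash
python3 -m handwheel '[[-0.86,0.324,0,0],[-0.86,0.324,0,0],[-0.86,0.324,0,0],[-0.86,0.324,0,0],[-0.86,0.324,0,0],[-0.86,0.324,0,0],[-0.86,0.324,0,0]]' && python3 -m handwheel '[[-0.86,0.324,0,0],[-0.86,0.324,0,0],[-0.86,0.324,0,0],[-0.86,0.324,0,0],[-0.86,0.324,0,0],[-0.86,0.324,0,0],[-0.86,0.324,0,0],[-0.86,0.324,0.2,0],[-0.86,0.324,0.33,0],[-0.86,0.324,0.33,0],[-0.86,0.324,0.33,0]]'
python3 - <<'E'
from h import *
go(.402,-.248,.039,-.42)
r=vision.camera("scene");I=r["frame"]; cv2.imwrite("pics/app.png",cv2.resize(I[150:350,120:380],None,fx=3,fy=3)[:,:,::-1])
E
```

```text
time: 2.63
position: [0.4156, 0.024, 0.2308]
tool_rot: [0.838, 0.546, -0.0, 0.001]
ft_force: [1.1, 0.9, -0.9]
grip_width: 0.0871
grip_force: 0.0
time: 3.55
position: [0.3981, -0.2465, 0.1282]
tool_rot: [0.838, 0.546, -0.001, -0.004]
ft_force: [-0.5, 0.4, -0.1]
grip_width: 0.087
grip_force: 0.0
t 3.55 pos [ 0.3981 -0.2465  0.1282] yaw -0.416 tilt [-0.006  0.006 -1.   ] frac [-2.000e-04  1.620e-02  2.971e-01] turn 0.0007 rows 2.140789340215362 q [-0.79  0.49  1.91 -0.    0.75 -0.38] F [-0.53839389  0.42913565 -0.13496852]
```

View pics/app.png

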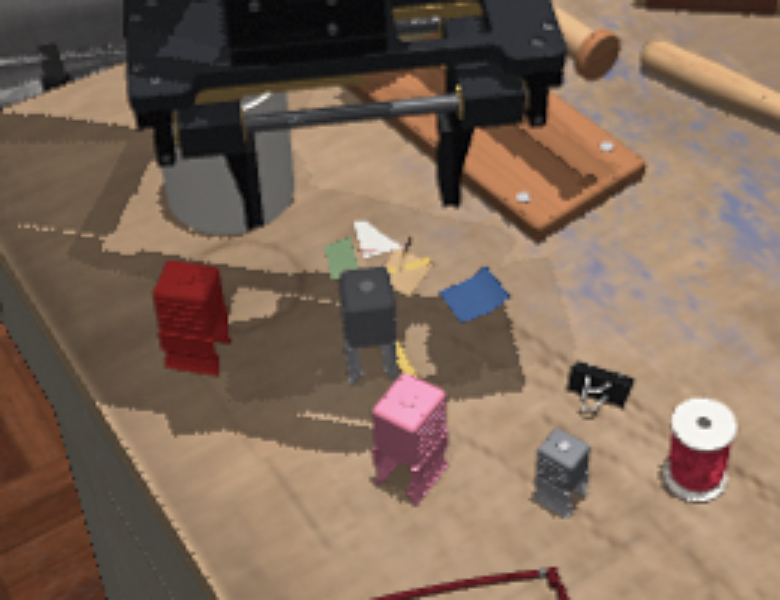

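The gripper stands over the clip, its two arms visible at (350,360) and (390,360), with fingers to either side. Red and pink blocks stay clear. I descend with a reduced opening and grasp.

```bash
python3 -m handwheel '[[0,0.016,0.05,0],[0,0.016,0.12,0],[0,0.016,0.2,0],[0,0.016,0.26,0],[0,0.016,0.297,0],[0,0.016,0.297,0],[0,0.016,0.297,0]]' 70 && python3 -m handwheel '[[0,0,0,0],[0,0,0,0],[0,0,0,0],[0,0,0,0],[0,0,0,0],[0,0,0,0],[0,0,0,0],[0,0,0,0]]' 0 50
python3 - <<'E'
from h import *
go(.402,-.248,.16,-.42)
E
```

```text
time: 4.18
position: [0.4058, -0.2509, 0.0435]
tool_rot: [0.838, 0.546, 0.0, 0.001]
ft_force: [0.3, 0.6, 0.6]
grip_width: 0.0617
grip_force: 0.0
time: 4.85
position: [0.4047, -0.2502, 0.0424]
tool_rot: [0.838, 0.546, -0.0, -0.0]
ft_force: [0.6, -0.6, 0.4]
grip_width: 0.0257
grip_force: 50.0
t 4.85 pos [ 0.4047 -0.2502  0.0424] yaw -0.417 tilt [-0.  0. -1.] frac [ 0.0031 -0.0112 -0.3919] turn 0.0005 rows 2.8210056586042924 q [-0.79  0.67  1.95  0.    0.53 -0.37] F [ 0.56159227 -0.5669873   0.43326496]
```

```bash
python3 -m handwheel '[[0,0,-0.08,0],[0,0,-0.2,0],[0,0,-0.32,0],[0,0,-0.45,0],[0,0,-0.58,0],[0,0,-0.65,0],[0,0,-0.65,0],[0,0,-0.65,0]]'
python3 - <<'E'
from h import *
go(.563,-.145,.2,.11)
r=vision.camera("scene");I=r["frame"]; cv2.imwrite("pics/lift.png",cv2.resize(I[30:330,120:420],(600,600))[:,:,::-1])
E
```

```text
time: 5.52
position: [0.405, -0.2505, 0.2385]
tool_rot: [0.838, 0.546, 0.0, 0.001]
ft_force: [-0.5, 0.8, -0.1]
grip_width: 0.0259
grip_force: 50.0
t 5.5167 pos [ 0.405  -0.2505  0.2385] yaw -0.417 tilt [ 0.002 -0.002 -1.   ] frac [0.5349 0.3388 0.1286] turn -0.0838 rows 4.648240363114229 q [-0.79  0.32  1.79 -0.    1.04 -0.37] F [-0.4712293   0.75967811 -0.06334139]
```

View pics/lift.png

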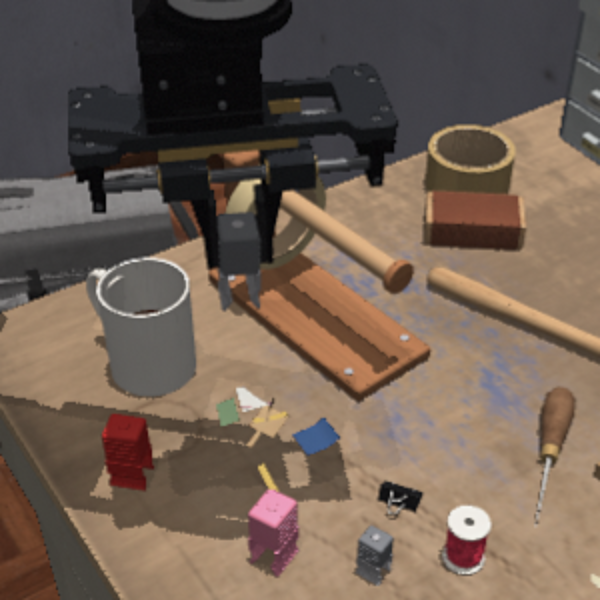

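The clip is held upright at (240,250), arms pointing down. I move it over the rod at height and look again.

```bash
python3 -m handwheel '[[0.535,0.339,0,-0.084],[0.535,0.339,0,-0.084],[0.535,0.339,0,-0.084],[0.535,0.339,0,-0.084],[0.535,0.339,0,-0.084],[0.535,0.339,0,-0.084],[0.535,0.339,0.06,-0.084],[0.535,0.339,0.14,-0.084],[0.535,0.339,0.14,-0.084],[0.535,0.339,0.14,-0.084],[0.535,0.339,0.14,-0.084]]'
python3 - <<'E'
from h import *
go(.563,-.145,.138,.11)
r=vision.camera("scene");t=vision.camera("top");I=r["frame"]
J=rect(t,.563,-.145,.115,.09,.0005)
A=cv2.resize(I[90:230,190:330],(500,500),interpolation=2); cv2.imwrite("pics/over.png",cv2.resize(np.hstack([A,cv2.resize(J,(500,500))]),(800,400))[:,:,::-1])
# where would clip bottom-centre and rod-axis points be in scene crop
for P in([.563,-.145,.115],[*robot.get_obs()["position"][:2],robot.get_obs()["position"][2]-.0424]): print((proj(r,P)[0]-[190,90])*400/140)
E
```

```text
time: 6.48
position: [0.5621, -0.1449, 0.1949]
tool_rot: [0.667, 0.745, -0.0, -0.001]
ft_force: [0.5, 0.7, -0.5]
grip_width: 0.0259
grip_force: 49.5
t 6.4833 pos [ 0.5621 -0.1449  0.1949] yaw 0.11 tilt [-0.002  0.001 -1.   ] frac [-0.0007  0.0033  0.1898] turn 0.0 rows 1.3657091399818129 q [-0.44  0.51  1.58 -0.    1.05 -0.55] F [ 0.52114366  0.72585116 -0.49773062]
[284.47022612 166.90417981]
[285.99245055 113.47533207]
```

View pics/over.png

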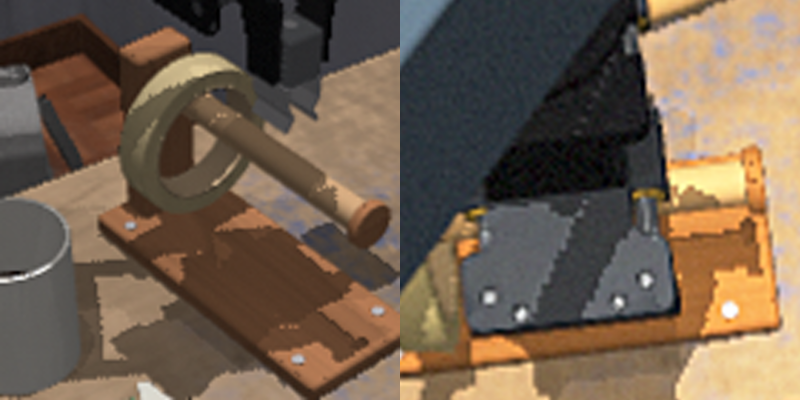

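The rod's bare stretch lies at (285,165), with the clip's mouth right above it at (286,113). I come down to just above first touch, then press.

```bash
python3 -m handwheel '[[0,0.003,0.06,0],[0,0.003,0.1,0],[0,0.003,0.115,0],[0,0.003,0.125,0],[0,0.003,0.135,0],[0,0.003,0.14,0],[0,0.003,0.14,0]]'
```

```text
time: 7.17
position: [0.5648, -0.1451, 0.1552]
tool_rot: [0.667, 0.745, 0.0, 0.002]
ft_force: [-0.6, -0.0, 3.5]
grip_width: 0.0257
grip_force: 50.0
```

```bash
python3 -m handwheel '[[0,0,0.01,0],[0,0,0.02,0],[0,0,0.03,0],[0,0,0.04,0],[0,0,0.05,0],[0,0,0.055,0],[0,0,0.06,0],[0,0,0.06,0],[0,0,0.06,0]]'
```

```text
time: 7.92
position: [0.5635, -0.1446, 0.1378]
tool_rot: [0.667, 0.745, -0.0, 0.0]
ft_force: [-3.7, 1.4, 14.7]
grip_width: 0.0258
grip_force: 50.0
```

```bash
python3 -m handwheel '[[0,0,0.004,0],[0,0,0.008,0],[0,0,0.008,0],[0,0,0.008,0]]'
```

```text
time: 8.25
position: [0.5634, -0.1446, 0.1376]
tool_rot: [0.666, 0.746, -0.0, 0.001]
ft_force: [-7.2, 2.6, 28.6]
grip_width: 0.0254
grip_force: 50.0
```

It has hit a stiff stop at the expected height, so the clip is home. I ease off, release and withdraw.

```bash
python3 -m handwheel '[[0,0,-0.006,0],[0,0,-0.01,0],[0,0,-0.01,0]]' && python3 -m handwheel '[[0,0,0,0],[0,0,0,0],[0,0,0,0],[0,0,0,0],[0,0,0,0],[0,0,0,0]]' 70 && python3 -m handwheel '[[0,0,-0.08,0],[0,0,-0.2,0],[0,0,-0.35,0],[0,0,-0.35,0],[-0.3,-0.6,-0.35,0],[-0.3,-0.6,-0.35,0],[-0.3,-0.6,-0.35,0],[-0.3,-0.6,-0.35,0],[-0.3,-0.6,-0.35,0],[-0.3,-0.6,-0.35,0],[-0.3,-0.6,-0.35,0],[-0.3,-0.6,-0.35,0],[-0.3,-0.6,-0.35,0]]'
python3 - <<'E'
from h import *
r=vision.camera("scene");t=vision.camera("top")
A=cv2.resize(r["frame"][70:330,160:420],(400,400),interpolation=2); J=rect(t,.563,-.145,.15,.09,.0005)
cv2.imwrite("pics/end.png",np.hstack([A,cv2.resize(J,(400,400))])[:,:,::-1])
o=robot.get_obs();print(o["time"],o["position"],o["ft_force"])
for l in("large_clip","small_clip"):print([(d["point"],d["conf"]) for d in vision.look_for("scene",l)])
print(proj(r,[[.563,-.145,.096],[.563,-.145,.157]]))
E
```

```text
time: 8.5
position: [0.5634, -0.1446, 0.1378]
tool_rot: [0.667, 0.745, -0.0, 0.0]
ft_force: [-3.5, 1.1, 12.0]
grip_width: 0.0259
grip_force: 50.0
time: 9.0
position: [0.5635, -0.1445, 0.1356]
tool_rot: [0.667, 0.745, -0.0, -0.0]
ft_force: [0.5, -0.8, -0.5]
grip_width: 0.0563
grip_force: 0.0
time: 10.08
position: [0.3957, -0.2536, 0.2411]
tool_rot: [0.666, 0.746, 0.0, 0.0]
ft_force: [-0.3, 0.1, 0.4]
grip_width: 0.0609
grip_force: 0.0
10.1833 [ 0.39572692 -0.25327261  0.24097609] [ 0.70239179 -0.81560719  0.37680952]
[([291.6, 254.0], 0.75), ([257.6, 182.7], 0.69), ([142.8, 288.6], 0.56)]
[([307.1, 304.9], 0.92)]
[[289.34927541 157.20806465]
 [290.06337177 128.06505129]]
```

View pics/end.png

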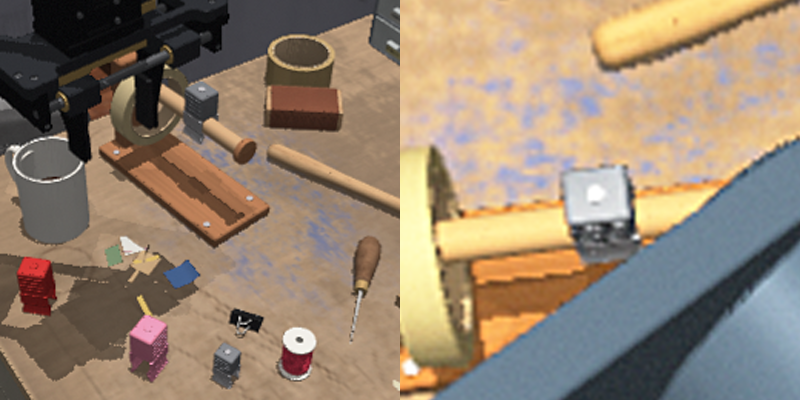

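The clip stands upright on the bare rod at (200,108) in the left view, where a clip fully home would project. The small clip at (227,362) is unmoved and the gripper is clear.

```bash
python3 -c "
from rig import job
print(job.hand_in())"
```

```text
the job is handed in; nothing more can be done
None
```

The larger grey clip is snapped fully home and standing upright on the bare rod between the roll and the end disc, the smaller clip is untouched, and the job is handed in (about 10 s of the 35 s used; the verdict was not shown).

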